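# Set the screw stage to its tab with the backlash taken out

## Task

Two screw stages are fixed to the bench; work on the one whose carriage carries the two straight parallel bars, and leave the other, with the round cup, alone. Turn its crank by the upright handle counter-clockwise (seen from above) past the tab on the setting ring, overshooting it by at least 30 degrees, then bring the handle back clockwise until it stands in line with the tab, so that the screw's backlash is taken up, and let go. Do not shift the setting ring.

Things in the scene. Friction and masses are not known exactly. Their poses are not given: they have to be found in the camera images.
- strip_handle (a point): Centre of the upright black handle, 18 mm across, 49 high, top 122 mm above the bench, spinning freely on its pin, 50 mm from the axis of a dark disc (118 mm across, top at 73 mm) at the robot's end of the fixed stage with two bars. x points out from the disc axis, z up. Disc: light friction (3 to 6 N), stays put, turns 2.7 rad counter-clockwise from its start to a stop (0.1 rad clockwise).
- strip_mark (a point): Where the handle's centre belongs: on its circle, in line with the tab, 97 mm above the bench. Tab: steel block 22 mm radially x 12 mm, 62 to 84 mm from the disc axis, top at 76 mm, on a stiff pale ring (164 mm across) under the disc. x points from the disc axis (50 mm away) out through the tab, y counter-clockwise, z up. At the start the handle is 37 to 92 degrees clockwise of it.
- strip_play (a joint): Play of the screw nut in the carriage with the two bars (80 x 96 mm, moves 16 mm per rad of crank), m: 0 after the crank was last turned clockwise (backlash taken up), 0.0056 after it was last turned counter-clockwise; crossing it takes 20 degrees of crank. Not visible.
- cup_handle (a point): Centre of the other stage's handle: same build and size, but a round cup (56 mm across) on its carriage; not to be moved. The two stages may change places.

How it is judged:
On the way:
1. the handle is turned counter-clockwise past the tab, overshooting by at least 25 degrees (y of strip_handle in the frame of strip_mark above 0.0211 m).
At the end, for the whole second after the job is handed in: The handle's centre is within 11 mm (about 12 degrees) of the mark in line with the tab, reached clockwise so that the nut's play is below 2.3 mm (backlash taken up), the ring's mark is within 6 mm and the other stage's handle within 10 mm of where they began (horizontal distance between strip_handle and strip_mark below 0.011 m and value of joint strip_play below 0.0023 m and distance of strip_mark from where it was at the start of the episode below 0.006 m and distance of cup_handle from where it was at the start of the episode below 0.01 m); the robot touches nothing.
It fails at once if the setting ring is shifted by more than 6 mm (distance of strip_mark from where it was at the start of the episode above 0.006 m).
It fails at once if the other stage's handle is moved by more than 10 mm (distance of cup_handle from where it was at the start of the episode above 0.01 m).
It also fails if it takes over 35 s, if anything falls off the work surface, if the arm or the gripper's body presses on something with over 40 N, if the wrist force passes 120 N, or if a joint passes its speed limit or range.

## Robot

A 6-joint arm with a two-finger parallel gripper is mounted at the origin on the work surface. World frame = base frame: x ahead of the robot, y to its left, z up, the work surface at z = 0. Lengths are in m, angles in rad, forces in N, time in s.
With the tool pointing down it reaches from about 0.375 to 0.9 m from the base axis. Payload 3.1 kg.
Tool frame: the origin (TCP) lies on the centre line of the jaws, within the pads' length; the fingertips stand robot.tcp_to_tips ahead of it and the grasp point (between the pads) lies 3 mm ahead of it (robot.tcp_to_tips is the distance from the TCP to the fingertips, in m); z points along the fingers, y is the line along which they close (so a half turn about z gives the same grasp; the last joint's range is limited). The gripper opens to 87 mm and grips with 3 to 60 N. Pads are 19 mm wide; open, the fingers measure 117 mm over their backs; the gripper's body (75 mm by 190 mm) begins 51 mm behind the grasp point.
Start: joints at [-1.294, 0.527, 1.433, -0, 1.181, -0.178], TCP at [0.275, -0.561, 0.245] pointing down, gripper open.
Joint ranges: [-3.08, 3.08], [-0.75, 2.2], [0.22, 2.44], [-1.43, 4.57], [0, 2.65], [-2.85, 2.85]. Speed limits (rad/s): [2.79, 2.79, 3.14, 3.14, 3.14, 3.14].

## Interface

Orientations are given as a unit quaternion [x, y, z, w].
In Python, from rig import robot gives the robot as it stands. The module is installed in compiled form; this text tells all that it offers.
- The arm moves only by the shell command python3 -m jog 'ROWS' [FORCE]. ROWS is JSON, one flat list of numbers, 5 for each row, row after row: the finger opening in m, from 0 to 0.087, then the shift along the tool's x, y, z in m, then the turn about the tool's z in units of 10 degrees (1.0 is 10 degrees). In form: [claw, x, y, z, roll, claw, x, y, z, roll, ...]. A call has 1 to 20 rows; each row shifts and turns the commanded pose from where the row before left it, along the tool's axes as they then stand; what a row does not reach is not made up. A row lasts 1/8 s, in which the tool goes at most 62.5 mm and 10.7 degrees, less where a joint would pass 70% of its speed; a pose out of reach is approached as far as the arm can. A call with a gripper value outside its range is refused whole. The fingers move at their own pace and stop on an object; FORCE is the grip in N (left out, the last holds). Time passes only in rows, so rows that do not move let the fingers close. It gives the time, the measured TCP pose, the force, the opening and the grip force at its end, in the units of the state.
- robot.get_obs(): the state, without advancing time (a new reading comes with each control period).
- robot.camera(name): name is "side" or "top" or "wrist"; returns the picture (400x640x3 uint8, blue, green, red); there is no depth.
- robot.camera_model(name): a dict with "fx", "fy", "cx", "cy" (pixels), "distortion" ([k1, k2, p1, p2, k3] as OpenCV has them; the pictures are not rectified), "R" (3x3) and "t" (3): a world point X has camera coordinates R X + t; the wrist camera has in their place "tool_from_camera" (4x4, takes a point from camera to tool coordinates, whose origin is the TCP and whose axes are the flange's). Camera axes: x right, y down, z forward; pixel columns grow to the right and rows downward; lengths in m; the calibration is good to about 2 mm. A picture is of the moment at which its call begins: read the wrist's pose just before it. camera_model takes no time and is no camera call.
- robot.hand_in(): hands the job in; it is judged then, once.
Trained networks look in the newest picture that a camera, given by its name, has taken for a name from the list of things; names that differ only in an ending like _2 or _b are one class to them, and where a whole thing is asked for, a point or a joint stands for the part that bears it (a point fixed in the world has none). Each returns a list of dicts, best first, with "conf" (0 to 1); they miss things now and then, are a little off and sometimes report something else, mostly with a low value. They report only what shows in the picture. A call takes as long as a camera call.
- robot.look_for(camera, label): "extent" ([centre column, centre row, width, height] in pixels, round what is visible of it).
- robot.outline_of(camera, label): "region" (400x640 bool, what is visible of it) and "extent" ([centre column, centre row, width, height] in pixels, round what is visible of it).
The state is a dict: "time": time; "q": joint angles; "joint_velocities": joint speeds; "joint_torque": joint torques, N m; "position": TCP position; "tool_rot": TCP orientation; "ft_force": force on the tool from outside, world axes, zero at the start; "moment": the same for the moment, N m; "grip_width": finger opening in m; "grip_force": force on a finger pad.
Only numpy, scipy, OpenCV 4.12 (cv2) and the standard library are available. Lean on these libraries where they do the work, as an engineer would, in place of code of your own. Each camera call takes 0.05 s, during which the arm holds its last target. There are 200 camera calls.

## Working session

There is one attempt and no reset: what is moved stays moved. The work goes in short steps, Python scripts to look and compute and a shell command to move; the robot and the scene stay as the last step left them, time stands still between calls to the robot, and variables do not carry over. Pictures are saved under pics/ and viewed, at most 10 in all, crops included, and the job is handed in when it is done.

```bash
mkdir -p pics; python3 - <<'E'
from rig import robot
import cv2,numpy as np
print(robot.tcp_to_tips); o=robot.get_obs(); print({k:np.round(o[k],3) for k in ("time","position","tool_rot","ft_force","grip_width")})
for c in("top","side"):
    cv2.imwrite(f"pics/{c}0.png",robot.camera(c))
    for l in("strip_handle","strip_mark","cup_handle"):
        print(c,l,[(np.round(d["extent"]),round(d["conf"],2)) for d in robot.look_for(c,l)][:3])
    m=robot.camera_model(c);print(m)
E
```

```text
0.022
{'time': np.float64(0.0), 'position': array([ 0.274, -0.561,  0.244]), 'tool_rot': array([ 0.974,  0.225, -0.   , -0.001]), 'ft_force': array([-0.205,  0.442, -0.044]), 'grip_width': np.float64(0.087)}
top strip_handle [(array([410., 219.,  60.,  57.]), 0.71)]
top strip_mark [(array([407., 221.,  78.,  79.]), 0.57)]
top cup_handle [(array([214., 231.,  59.,  60.]), 0.79)]
{'fx': 431.2253365621656, 'fy': 431.2253365621656, 'cx': 319.11144032157335, 'cy': 194.7380977508532, 'distortion': array([0.02630029, 0.        , 0.        , 0.        , 0.        ]), 'R': array([[ 0.01719255, -0.99938303,  0.03062649],
       [-0.98650978, -0.02194254, -0.16222507],
       [ 0.162797  , -0.02742427, -0.98627838]]), 't': array([-0.06101011,  0.59742785,  0.87398487])}
side strip_handle [(array([370., 159.,  45.,  38.]), 0.81)]
side strip_mark [(array([369., 164.,  68.,  35.]), 0.88)]
side cup_handle [(array([327., 256.,  62.,  54.]), 0.72)]
{'fx': 485.86678833853074, 'fy': 485.86678833853074, 'cx': 330.7426684043103, 'cy': 189.97817424227327, 'distortion': array([-0.11472677,  0.        ,  0.        ,  0.        ,  0.        ]), 'R': array([[-9.36620271e-01, -3.50346053e-01,  3.32693399e-04],
       [-1.84603911e-01,  4.92715264e-01, -8.50384069e-01],
       [ 2.97764779e-01, -7.96548374e-01, -5.26162356e-01]]), 't': array([0.53306659, 0.20726749, 0.92225536])}
```

```bash
python3 - <<'E'
import cv2,numpy as np
a=cv2.imread("pics/top0.png")[130:330,150:490]; b=cv2.imread("pics/side0.png")[90:330,250:470]
a=cv2.resize(a,None,fx=2.3,fy=2.3,interpolation=2);cv2.imwrite("pics/t1.png",a)
b=cv2.resize(b,None,fx=2.4,fy=2.4,interpolation=2);cv2.imwrite("pics/s1.png",b)
E
```

```text
(no output)
```

View pics/t1.png

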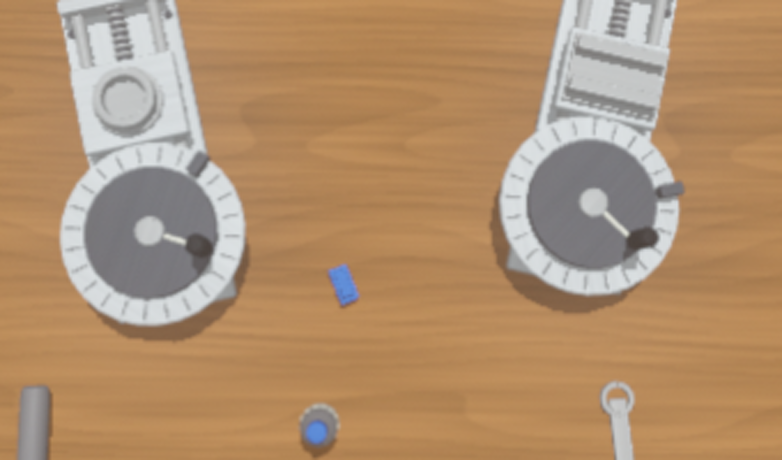

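View pics/s1.png

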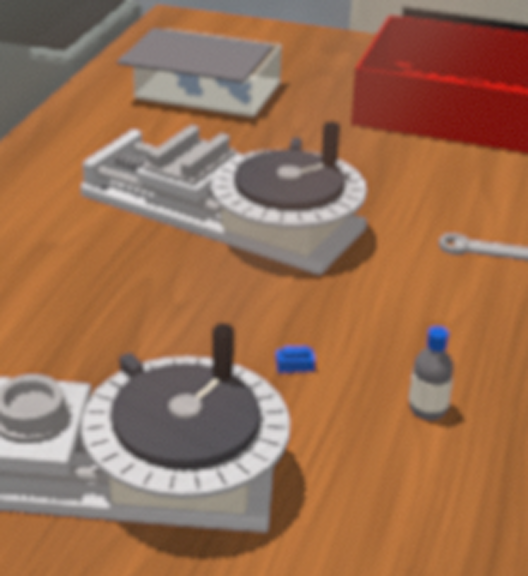

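The top crop shows the bar stage on the right: hub at crop (594,202), tab at (670,189) and handle at about (643,239). The cup stage is on the left. The side crop confirms that layout.

```bash
cat > h.py <<'E'
import cv2,numpy as np
from rig import robot
def bp(m,uv,z):
    K=np.array([[m["fx"],0,m["cx"]],[0,m["fy"],m["cy"]],[0,0,1]])
    n=cv2.undistortPoints(np.array([[uv]],float),K,m["distortion"])[0,0]
    R,t=np.array(m["R"]),np.array(m["t"]); C=-R.T@t; d=R.T@np.array([*n,1]); return C+d*(z-C[2])/d[2]
def wm():
    o=robot.get_obs(); m=dict(robot.camera_model("wrist")); T=np.eye(4)
    from scipy.spatial.transform import Rotation as Ro
    T[:3,:3]=Ro.from_quat(o["tool_rot"]).as_matrix(); T[:3,3]=o["position"]
    W=np.linalg.inv(T@np.array(m["tool_from_camera"])); m["R"],m["t"]=W[:3,:3],W[:3,3]; return m
def proj(m,X):
    K=np.array([[m["fx"],0,m["cx"]],[0,m["fy"],m["cy"]],[0,0,1]])
    return cv2.projectPoints(np.array(X,float).reshape(-1,1,3),cv2.Rodrigues(np.array(m["R"]))[0],np.array(m["t"]),K,m["distortion"])[0][:,0]
E
python3 - <<'E'
from h import *
m=robot.camera_model("top")
f=lambda u,v:(u/2.3+150,v/2.3+130)
c=bp(m,f(594,202),.075);t=bp(m,f(670,189),.076);print("c",c,"tab",t)
c2=bp(m,f(149,231),.075);print("cup c",c2)
print(np.linalg.norm((t-c)[:2]),np.degrees(np.arctan2(*(t-c)[1::-1])))
for z,p in((.122,(648,237)),(.1,(643,239)),(.073,(630,240))):
    h=bp(m,f(*p),z);print(h,np.linalg.norm((h-c)[:2]),np.degrees(np.arctan2(*(h-c)[1::-1])))
s=robot.camera_model("side")
g=lambda u,v:(u/2.4+250,v/2.4+90)
print("side hub",bp(s,g(289,172),.075),"htop",bp(s,g(331,126),.122),"tab",bp(s,g(296,146),.076))
E
```

```text
c [ 0.54990983 -0.23440971  0.075     ] tab [ 0.56307972 -0.30339045  0.076     ]
cup c [0.51596737 0.16268867 0.075     ]
0.07022669446117112 -79.19109915228303
[ 0.5155821 -0.2688251  0.122    ] 0.04860877493902219 -134.9269383023223
[ 0.51551762 -0.27082097  0.1       ] 0.05008596685152065 -133.36657887209515
[ 0.51649109 -0.26679736  0.073     ] 0.04653786008321391 -135.89767048030893
side hub [ 0.54834655 -0.23145744  0.075     ] htop [ 0.51303295 -0.26010383  0.122     ] tab [ 0.55773319 -0.29007506  0.076     ]
```

```bash
python3 -m jog '[0.087,0.0287,-0.013,-0.0005,0, 0.087,0.0287,-0.013,-0.0005,0, 0.087,0.0287,-0.013,-0.0005,0, 0.087,0.0287,-0.013,-0.0005,0, 0.087,0.0287,-0.013,-0.0005,0, 0.087,0.0287,-0.013,-0.0005,0, 0.087,0.0287,-0.013,-0.0005,0, 0.087,0.0287,-0.013,-0.0005,0, 0.087,0.0287,-0.013,-0.0005,0, 0.087,0.0287,-0.013,-0.0005,0, 0.087,0.0287,-0.013,-0.0005,0, 0.087,0.0287,-0.013,-0.0005,0, 0.087,0,0,0,-1, 0.087,0,0,0,-0.95, 0.087,0,0,0,0, 0.087,0,0,0,0]'; python3 - <<'E'
from h import *
print(robot.get_obs()["position"],robot.get_obs()["tool_rot"]); m=wm(); im=robot.camera("wrist"); cv2.imwrite("pics/w1.png",im)
for l in("strip_handle","strip_mark"):
    print(l,[(np.round(d["extent"]),round(d["conf"],2)) for d in robot.look_for("wrist",l)][:3])
X=[[.55,-.234,.075],[.563,-.303,.076],[.515,-.2695,.122],[.515,-.2695,.073]]
print(proj(m,X), -np.array(m["R"]).T@m["t"])
E
```

```text
time: 2.4
position: [0.5154, -0.2701, 0.2506]
tool_rot: [0.923, 0.386, 0.0, 0.0]
ft_force: [-0.5, -0.3, -0.7]
grip_width: 0.087
grip_force: 0.0
[ 0.5154082  -0.27009185  0.25059347] [9.22502200e-01 3.85991825e-01 3.37012483e-05 3.70071610e-05]
strip_handle [(array([323., 139., 132., 146.]), 0.95)]
strip_mark [(array([323., 128., 175., 174.]), 0.67)]
[[320.87617939 133.95805861]
 [384.06604743 178.60574093]
 [320.69630764 201.15877309]
 [320.9321444  188.46036846]] [ 0.56260681 -0.22301993  0.390615  ]
```

View pics/w1.png

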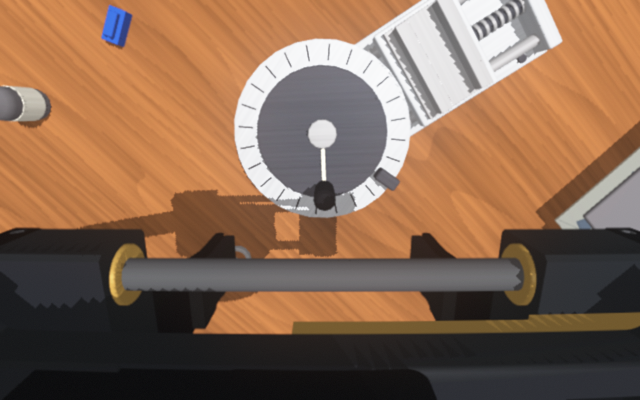

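The wrist view shows the hub at (322,133), the tab at (386,180) and the handle at (324,196), all within 3 px of prediction. I'll refine the angles from it.

```bash
python3 - <<'E'
from h import *
m=wm()
c=bp(m,(322,133),.075);t=bp(m,(386,180),.076);h=bp(m,(324,195),.0975)
for p in(t,h):print(c,p,np.linalg.norm((p-c)[:2]),np.degrees(np.arctan2(*(p-c)[1::-1])))
E
```

```text
[ 0.55117942 -0.23410982  0.075     ] [ 0.56335528 -0.30518507  0.076     ] 0.07211063073204482 -80.27905326392828
[ 0.55117942 -0.23410982  0.075     ] [ 0.51644607 -0.27189317  0.0975    ] 0.05132238567138322 -132.59159569701356
```

```bash
python3 -m jog '[0.087,0.0003,0.0011,0.0236,-0.16, 0.06,0,0,0.0236,0, 0.06,0,0,0.0236,0, 0.06,0,0,0.0236,0, 0.06,0,0,0.0236,0, 0.06,0,0,0.0236,0, 0.06,0,0,0,0, 0.0,0,0,0,0, 0.0,0,0,0,0, 0.0,0,0,0,0, 0.0,0,0,0,0, 0.0,0,0,0,0]' 15
```

```text
time: 4.05
position: [0.5165, -0.2707, 0.1092]
tool_rot: [0.917, 0.4, 0.0, 0.0]
ft_force: [1.1, -1.7, 0.7]
grip_width: 0.018
grip_force: 2.2
```

```bash
python3 -m jog '[0,0,0,0,0, 0,0,0,0,0, 0,0.0002,0.0044,0,-0.5, 0,0.0002,0.0044,0,-0.5, 0,0.0008,0.0087,0,-1, 0,0.0008,0.0087,0,-1, 0,0,0,0,0]' 20
```

```text
time: 4.92
position: [0.5393, -0.2826, 0.1091]
tool_rot: [0.782, 0.623, -0.0, -0.0]
ft_force: [-0.9, 0.0, 3.9]
grip_width: 0.0172
grip_force: 20.0
```

```bash
python3 -m jog '[0,0.0008,0.0087,0,-1, 0,0.0008,0.0087,0,-1, 0,0.0008,0.0087,0,-1, 0,0.0008,0.0087,0,-1, 0,0.0008,0.0087,0,-1, 0,0.0008,0.0087,0,-1, 0,0,0,0,0, 0,0,0,0,0]'; python3 - <<'E'
from h import *
m=wm(); cv2.imwrite("pics/w2.png",robot.camera("wrist"))
print(proj(m,[[.5505,-.234,.075],[.563,-.305,.076]]))
E
```

```text
time: 5.92
position: [0.5876, -0.2679, 0.1092]
tool_rot: [0.367, 0.93, 0.0, 0.001]
ft_force: [-0.4, -0.8, 2.5]
grip_width: 0.0176
grip_force: 20.0
[[322.01758869 148.18840193]
 [240.85340749 257.26293747]]
```

View pics/w2.png

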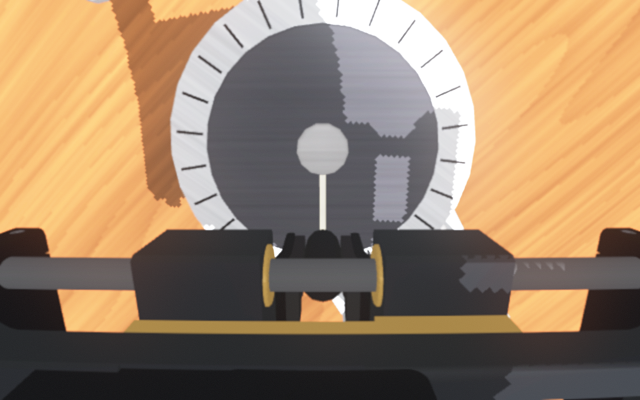

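The wrist view shows the handle still gripped below the hub (322,149), with the radial line vertical. The handle is at about -42°, roughly 37° past the tab. Now back clockwise to -80°.

```bash
python3 -m jog '[0,0.0008,-0.0087,0,1, 0,0.0008,-0.0087,0,1, 0,0.0008,-0.0087,0,1, 0,0.0004,-0.0065,0,0.75, 0,0,0,0,0, 0,0,0,0,0]'
```

```text
time: 6.72
position: [0.5596, -0.2832, 0.1092]
tool_rot: [0.645, 0.764, 0.0, 0.001]
ft_force: [2.2, -0.2, 1.9]
grip_width: 0.0175
grip_force: 20.0
```

```bash
python3 -m jog '[0.04,0,0,0,0, 0.05,0,0,0,0, 0.05,0,0,0,0, 0.05,0,0,0,0, 0.05,0,0,-0.02,0, 0.05,0,0,-0.03,0, 0.05,0,0,-0.03,0, 0.05,0,0,-0.03,0, 0.05,0,0,-0.03,0, 0.05,0,0,0,0, 0.05,0,0,0,0]'; python3 - <<'E'
from h import *
m=wm(); cv2.imwrite("pics/w3.png",robot.camera("wrist"))
a=np.radians(-80)
print(proj(m,[[.5505,-.234,.075],[.5505+.073*np.cos(a),-.234+.073*np.sin(a),.076],[.5505+.05*np.cos(a),-.234+.05*np.sin(a),.0975]]))
E
```

```text
time: 8.1
position: [0.5583, -0.2824, 0.248]
tool_rot: [0.645, 0.764, -0.0, -0.001]
ft_force: [0.1, 0.5, -0.5]
grip_width: 0.0497
grip_force: 0.0
[[323.26302132 135.14496338]
 [323.68083762 215.07567391]
 [323.57975221 196.14504219]]
```

View pics/w3.png

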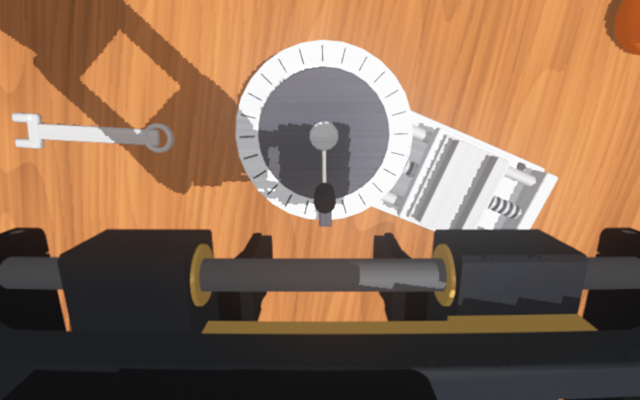

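The wrist view shows the handle at (324,197) and the tab at (325,217), both straight below the hub at (323,136). The handle is in line with the tab, the ring hasn't shifted, and the gripper is clear.

```bash
python3 -c "
from rig import robot
print(robot.hand_in())"
```

```text
the job is handed in; nothing more can be done
None
```

I turned the bar stage's crank about 37° counter-clockwise past the tab, brought the handle back clockwise into line with it and let go. The last picture shows the ring unmoved and the gripper clear, the arm never went near the cup stage, and the job is handed in (the hand-in call returned no verdict).

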